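# Lock the flat battery into the charging dock

## Robot

A 6-joint arm with a two-finger parallel gripper is mounted at the origin on a cart in front of the work surface, level with it; the furniture and walls round the work are solid. World frame = base frame: x ahead of the robot, y to its left, z up, the work surface at z = 0. Lengths are in mm, angles in rad, forces in N, time in s.
With the tool pointing down it reaches from about 350 to 775 mm from the base axis. Payload 7.3 kg.
Tool frame: the origin (TCP) lies between the finger pads; the fingertips stand 14 mm ahead of it and the grasp point (between the pads) lies 5 mm behind it; y points along the fingers, z is the direction in which the jaws open and shut, and the axes are right-handed (so a half turn about y gives the same grasp; the last joint's range is limited). The gripper opens to 92 mm and grips with 3 to 60 N. Pads are 19 mm wide; open, the fingers measure 130 mm over their backs; the gripper's body (75 mm by 190 mm) begins 47 mm behind the grasp point.
Start: joints at [1.05, 0.342, 1.524, -0, 1.275, -0.146], TCP at [192.182, 488.579, 240.741] pointing down, gripper open.
Joint ranges: [-2.53, 2.53], [-0.77, 2.02], [0.04, 2.7], [-1, 4.14], [0.28, 2.66], [-3.11, 3.11]. Speed limits (rad/s): [2.57, 2.57, 3.14, 3.14, 3.14, 3.14].

## Interface

Orientations are given as [roll, pitch, yaw] about the fixed x, y, z axes, in that order (R = Rz(yaw) Ry(pitch) Rx(roll)).
In Python, from plant import bot, vision, order gives the robot as it stands.
- The arm moves only by the tool apply_moves, never from a script. Its argument "rows" is a list of rows, each a list of 3 entries, a list of its own where there are three numbers: the shift along the tool's x, y, z in cm, then the turn about the tool's y in rad, then the finger opening in cm, from 0 to 9.18. A call has 1 to 5 rows; each row is the pose to reach, as a shift and turn from the pose measured when the call began, along the tool's axes at that moment; what a row does not reach only later rows make up. A row lasts 1/8 s, in which the tool goes at most 62.5 mm and 10.7 degrees, less where a joint would pass 70% of its speed; a pose out of reach is approached as far as the arm can. A call with a gripper value outside its range is refused whole. The fingers move at their own pace and stop on an object; the grip force is fixed at half the most. Time passes only in rows, so rows that repeat a pose let the fingers close. It gives the time, the measured TCP pose, the force and the opening at its end, in the units of the state.
- bot.get_obs(): the state, without advancing time (a new reading comes with each control period).
- vision.capture(name): name is "scene" or "top"; returns the picture (420x560x3 uint8, red, green, blue); there is no depth.
- vision.camera_info(name): a dict with "mtx" (3x3 intrinsics, pixels), "rvec" (rotation vector, rad) and "tvec" (3), from world to camera coordinates, as OpenCV has them. Camera axes: x right, y down, z forward; pixel columns grow to the right and rows downward; lengths in mm; the calibration is good to about 2 mm. A picture is of the moment at which its call begins. camera_info takes no time and is no camera call.
- order.close_job(): hands the job in, once; it reports no verdict.
The state is a dict: "time": time; "joint_positions": joint angles; "dq": joint speeds; "tau": joint torques, N m; "tool_pos": TCP position; "tcp_rot": TCP orientation; "contact_force": force on the tool from outside, world axes, zero at the start; "moment": the same for the moment, N m; "grip_width": finger opening in mm.
Only numpy, scipy, OpenCV 4.12 (cv2) and the standard library are available. Lean on these libraries where they do the work, as an engineer would, in place of code of your own. Each camera call takes 0.05 s, during which the arm holds its last target.

## Task

The scanner's battery pack with the orange band is flat (the blue-banded one is the charged spare): set it upright into the pocket of the charging dock so that it sits fully home, then swing the dock's red locking lever over it until the lever rests against its stop. Mind the tall post straight ahead of the robot at the counter's edge when the arm swings across.

Things in the scene. Friction and masses are not known exactly. Their poses are not given: they have to be found in the camera images.
- orange_pack_center (a point): Centre, 30 mm above the underside, of the loose black battery pack with orange band and orange patch on top: 36 (its x) x 50 (its y) x 60 mm high (z up), 0.15 kg. Grip across its x (36 mm), fingertips at least 32 mm above its underside: the lower 22 mm goes between the pocket's walls. Either way round fits. The like pack with a blue band is not wanted.
- pocket (a point): Centre of the floor of the pocket in the low grey fixed dock, 6 mm above the counter. Pocket 42 (x) x 56 (y) mm, z up; walls straight for 14 mm, then a 45-degree lead-in widens it 8 mm a side up to the rim, 22 mm above this point. Outside 66 x 80 mm, base 84 x 136 mm. In this frame the lever's vertical pivot is at x 0, y -52 mm; stop post at x 12, y 54 mm, top 72 mm up.
- dock_lever (a joint): Angle (rad) of the red lever that swings level about the vertical pivot. 0: shut, along the pocket's +y over the pack, against the stop post. Grows as it opens, anticlockwise from above; at 1.57 it points along the pocket's -x. Starts 1.55 to 1.85; limit 2.05. Underside 65 mm above the pocket floor (a seated pack's top is at 60). Light friction, 0.04 N m, holds it; no spring.
- lever_knob (a point): Middle of the upright black round knob on the lever, 16 mm across, 30 mm tall, 92 mm from the pivot axis, 87 mm above the pocket floor; the lever's upper face is 15 mm below this point. Pinch it from above or push it sideways round its arc. With the lever shut it is at x 0, y +40 mm in the pocket's frame. (A post, 30 mm square, floor to ceiling, stands at base x 0.32, y 0.01 m.)
Not all that is in view belongs to the job. Leave any purple or yellow look-alike of the part that bears orange_pack_center alone.

How it is judged:
By the outcome, as a careful person would: the job done as asked, in the order asked, and still so for the second after the job is handed in, with the robot touching nothing.
It also fails if it takes over 64 s, if anything falls off the work surface, if the arm or the gripper's body presses on something with over 40 N, if the wrist force passes 120 N, or if a joint passes its speed limit or range.

## Working session

There is one attempt and no reset: what is moved stays moved. The work goes in short steps, Python scripts to look and compute and a tool call to move; the robot and the scene stay as the last step left them, time stands still between calls to the robot, and variables do not carry over. Pictures are saved under pics/ and viewed, and the job is handed in when it is done.

Besides the shell and the picture viewer there is one more tool, called after "Request:" as a command line: name --argument value ..., lists and objects as JSON in quotes. apply_moves: Moves the arm, as the interface text tells. Its arguments: {"type":"object","properties":{"rows":{"type":"array","items":{"type":"array"}}},"required":["rows"]}

```bash
ls; mkdir -p pics; python3 - <<'E'
from plant import bot, vision, order
import cv2
print(bot.get_obs())
for n in("scene","top"):
    im=vision.capture(n); cv2.imwrite(f"pics/{n}0.png",im[:,:,::-1]); print(vision.camera_info(n))
E
```

```text
pics
{'time': 0.0, 'joint_positions': array([ 1.04998333e+00,  3.42727523e-01,  1.52501598e+00, -8.31078571e-06,
        1.27537775e+00, -1.45985150e-01]), 'dq': array([ 0.00138916,  0.00059077,  0.00036759,  0.00170174,  0.00010252,
       -0.00025087]), 'tau': array([-2.07384505e-04, -4.31255150e+01, -2.44218081e+01,  7.17270887e-02,
        5.61798178e-02, -1.41523115e-04]), 'tool_pos': array([191.99233105, 488.22683503, 240.04280993]), 'tcp_rot': array([-1.57230983e+00,  2.14498903e-04, -3.74825582e-01]), 'contact_force': array([0.05814378, 0.19861065, 0.35970312]), 'moment': array([ 0.06595122,  0.02765596, -0.01655393]), 'grip_width': 91.5320206837077}
{'mtx': array([[397.11913864,   0.        , 281.2791157 ],
       [  0.        , 397.11913864, 217.91173831],
       [  0.        ,   0.        ,   1.        ]]), 'rvec': array([ 1.86228597, -0.7113367 ,  0.48018903]), 'tvec': array([-274.87477106,  308.11989379,  354.37498291])}
{'mtx': array([[430.63002558,   0.        , 276.77413688],
       [  0.        , 430.63002558, 209.53957935],
       [  0.        ,   0.        ,   1.        ]]), 'rvec': array([ 2.15304648, -2.08899334,  0.2250807 ]), 'tvec': array([211.73476497, 590.89478873, 842.64314388])}
```

View pics/scene0.png

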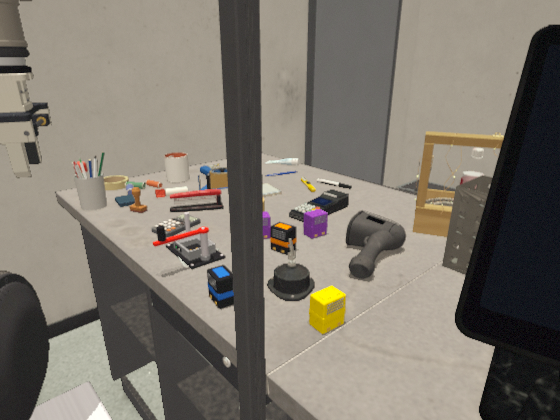

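View pics/top0.png

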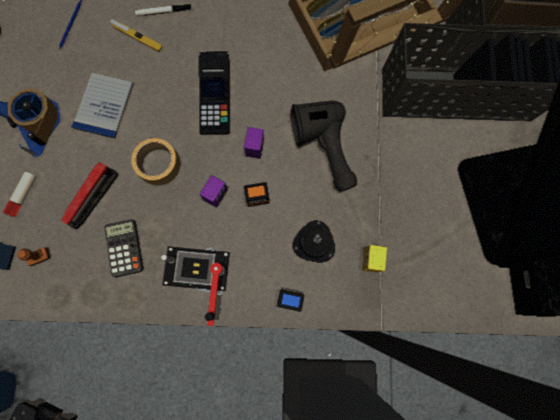

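The orange pack could be confused with these, by pixel in the top view:
- orange-patched pack (257,194)
- blue-patched pack (290,299)
- purple boxes (213,190) and (254,142)
- yellow box (376,258)

By the description I choose the one at (257,194). The dock is near (195,268), its lever pivot near (216,268) and the knob near (210,317).

```bash
cat > h.py <<'E'
import numpy as np, cv2
from plant import bot, vision, order
def cam(n):
    c=vision.camera_info(n); R=cv2.Rodrigues(np.array(c["rvec"],float))[0]; return np.array(c["mtx"]),R,np.array(c["tvec"]).ravel()
def ray(n,uv):
    K,R,t=cam(n); C=-R.T@t; d=R.T@np.linalg.inv(K)@np.array([uv[0],uv[1],1.]); return C,d/np.linalg.norm(d)
def onz(n,uv,z):
    C,d=ray(n,uv); return C+d*(z-C[2])/d[2]
def proj(n,P):
    c=vision.camera_info(n); return cv2.projectPoints(np.array(P,float).reshape(-1,1,3),c["rvec"],c["tvec"],c["mtx"],None)[0].reshape(-1,2)
E
python3 - <<'E'
from h import *
im=cv2.imread("pics/top0.png"); s=cv2.imread("pics/scene0.png")
a=cv2.resize(im[160:330,150:310],None,fx=4.5,fy=3.5*4.5/3.5,interpolation=cv2.INTER_CUBIC)
a=cv2.resize(im[225:330,155:235],None,fx=5.5,fy=5.5,interpolation=cv2.INTER_CUBIC)
b=cv2.resize(im[170:215,235:280],None,fx=6,fy=6,interpolation=cv2.INTER_CUBIC)
cv2.imwrite("pics/cropdock.png",a);
c=cv2.resize(s[215:260,255:310],None,fx=6,fy=6,interpolation=cv2.INTER_CUBIC)
H=np.zeros((270,610,3),np.uint8);H[:,:270]=b;H[:,275:605]=c;cv2.imwrite("pics/croppack.png",H)
for n in("top","scene"):
    C,d=ray(n,(280,210)); print(n,C.round(),d.round(3))
hsv=cv2.cvtColor(im,cv2.COLOR_BGR2HSV)
m=cv2.inRange(hsv,(5,150,150),(20,255,255)); m[:, :240]=0;m[:,275:]=0;m[:175]=0;m[215:]=0
ct=max(cv2.findContours(m,0,2)[0],key=cv2.contourArea); r=cv2.minAreaRect(ct);print(r,cv2.moments(ct)["m00"])
for p in cv2.boxPoints(r): print(onz("top",p,60)[:2].round(1))
print(onz("top",r[0],60))
dk=(cv2.cvtColor(im,cv2.COLOR_BGR2GRAY)[170:215,235:280]);print(dk[::3,::3])
E
```

```text
top [405. 237. 940.] [ 0.198 -0.016 -0.98 ]
scene [  63. -339.  421.] [ 0.621  0.695 -0.363]
((255.6756591796875, 191.05406188964844), (8.548747062683105, 15.45350456237793), 80.53767395019531) 112.0
[627.8 292.7]
[634.4 260.9]
[616.2 257.3]
[609.7 289. ]
[621.99547369 274.9724604   60.        ]
[[110 101 100 108  94 105 101  98 101 104 103 100 101  94  99]
 [101 106 106 105 103 106 102 108 108 105 103  99 102 101 103]
 [106 101 101 105 104 103 102  99 108 103 109 103 103 103 100]
 [107 110 103 110 106 107 107 106 108 105 100 106 105 101 101]
 [ 99 100 102 106 106 111 102 101  93  57  49 105 100 102 101]
 [101 104 108  76  36  27  11  18  38  54  19 103 103 103 106]
 [107 105 100  37  51 114 120 125 121 121  23  83 105 100 104]
 [103 102 105  57  45 121 122 120 120 124  37  79  95 104 104]
 [103  99 102  65  33 119 125 123 121 120  46  42 108 108 101]
 [105  98 101  88  17  62  38  23  24  23  10  34 107 103 101]
 [100 102 104  84  14  10  18  26  41  37  54  34 102 108 107]
 [101 100  99  92  33  31  26  27  11  19  28  44 106  96  99]
 [101  96 103 100  66  48  62  85  96 102 101  98 100 101 103]
 [103 103 104 103 100 104 104 101 101 105 108  99  99 104 103]
 [108  98 103  97 102 103  97 102 103 104  98  97 101 101 112]]
```

View pics/croppack.png

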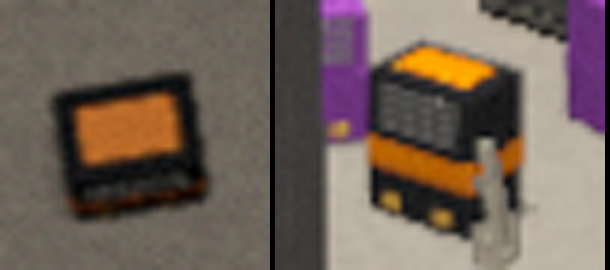

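View pics/cropdock.png

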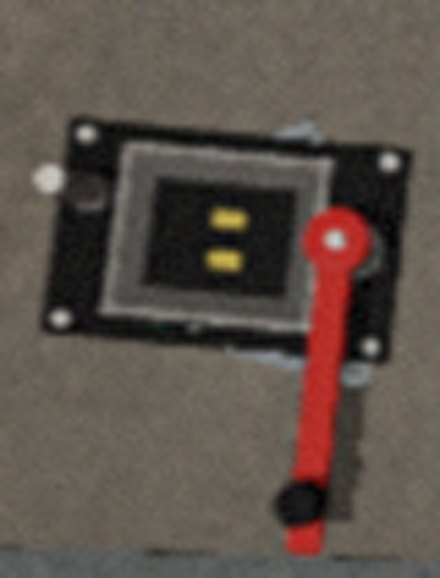

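The crop shows an upright pack with an orange band and an orange patch. The dock crop shows the base plate, its screws, the pocket floor and the lever, with the pivot on the right and the knob below.

```bash
python3 - <<'E'
from h import *
im=cv2.imread("pics/top0.png"); s=cv2.imread("pics/scene0.png")
f=lambda p:((p[0]+.5)/5.5-.5+155,(p[1]+.5)/5.5-.5+225)
sc=[(87,133),(390,162),(371,346),(60,318)]
P=np.array([onz("top",f(p),7)for p in sc])[:,:2]; print("screws",P.round(1),P.mean(0))
B=np.array([onz("top",f(p),6)for p in[(75,118),(410,150),(388,362),(42,332)]])[:,:2];print("base",B.round(1),B.mean(0))
print(np.linalg.norm(B-np.roll(B,1,0),axis=1),np.linalg.norm(P-np.roll(P,1,0),axis=1))
for Q in(P,B):
    v=Q[0]-Q[1]+Q[3]-Q[2]; print("yaw from y edges",np.arctan2(-v[0],v[1])); v=Q[0]-Q[3]+Q[1]-Q[2]; print("x edges",np.arctan2(v[1],v[0]))
C=np.array([onz("top",f(p),6)for p in[(229,218),(225,260)]]);print("contacts",C.mean(0))
print("pivot",onz("top",f((335,240)),6+80),"knob top",onz("top",f((299,502)),6+102))
# rim via bright grey
R=np.array([onz("top",f(p),28)for p in[(122,141),(334,158),(315,328),(101,312)]])[:,:2];print("rim",R.mean(0),np.linalg.norm(R-np.roll(R,1,0),axis=1))
F=np.array([onz("top",f(p),6+14)for p in[(157,178),(297,187),(288,297),(145,285)]])[:,:2];print("throat",F.mean(0),np.linalg.norm(F-np.roll(F,1,0),axis=1))
# pack patch in both views
for n,I,box in(("top",im,(240,275,175,202)),("scene",s,(262,305,215,236))):
    h=cv2.cvtColor(I,cv2.COLOR_BGR2HSV); m=cv2.inRange(h,(5,130,130),(25,255,255)); k=np.zeros_like(m);k[box[2]:box[3],box[0]:box[1]]=1;m*=k
    ct=max(cv2.findContours(m,0,1)[0],key=cv2.contourArea);k=np.zeros_like(m);cv2.drawContours(k,[ct],-1,1,-1);M=cv2.moments(k,True);c=(M["m10"]/M["m00"],M["m01"]/M["m00"]);print(n,c,M["m00"],onz(n,c,60).round(1))
    pts=np.argwhere(k)[:,::-1]; W=np.array([onz(n,p,60)[:2]for p in pts]); print(W.mean(0)); r=cv2.minAreaRect(W.astype(np.float32));print(r)
    ev,e=np.linalg.eigh(np.cov(W.T));print("long axis yaw",np.arctan2(-e[0,1],e[1,1]), np.sqrt(12*ev))
# top view pack outline: dark mask
g=im[165:220,230:285].max(2); 
b=cv2.resize(im[172:212,238:278],None,fx=14,fy=14,interpolation=cv2.INTER_CUBIC);cv2.imwrite("pics/p2.png",b)
E
```

```text
screws [[500.7 456.6]
 [492.9 337. ]
 [421.6 340.6]
 [428.7 461.4]] [460.96366364 398.90578792]
base [[506.6 462. ]
 [497.9 329.5]
 [415.7 333.9]
 [423.2 468.2]] [460.84570901 398.37347427]
[ 83.56782745 132.71869998  82.36295181 134.5042878 ] [ 72.11439743 119.77764723  71.41068948 120.96778198]
yaw from y edges -0.06220515371658282
x edges -0.05897268491312756
yaw from y edges -0.0604815588323299
x edges -0.06351864568066229
contacts [461.05015374 399.09874724   6.        ]
pivot [457.04017519 346.71643842  86.        ] knob top [366.83496913 351.0794252  108.        ]
rim [461.45736368 398.8009803 ] [65.0474933  81.74561073 64.60815111 81.29728927]
throat [461.09143638 398.73795624] [41.0114808  54.21364604 42.076405   54.99267164]
top (255.7062937062937, 191.006993006993) 143.0 [622.1 274.9  60. ]
[622.1068401  274.90836497]
((622.1694946289062, 274.9178771972656), (19.12471580505371, 33.363609313964844), 12.97756576538086)
long axis yaw 0.21204622163589426 [19.32088862 33.67574574]
scene (282.77464788732397, 225.77464788732394) 71.0 [619.6 273.7  60. ]
[619.65248216 273.7775004 ]
((619.92431640625, 274.0507507324219), (24.59048843383789, 36.459476470947266), 13.119832992553711)
long axis yaw 0.1380265119537354 [24.93664967 36.82910053]
```

View pics/p2.png

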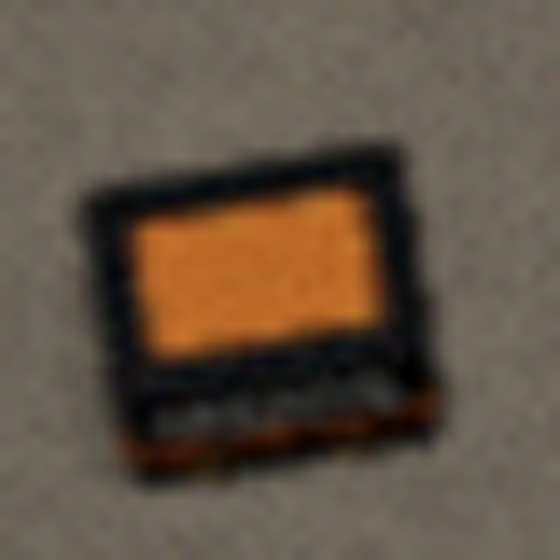

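The two views agree on the pack to about 2 mm. The dock estimates from the screws, rim, contacts and pivot also agree:

| Item | Position (mm) | Angle (rad) |
|---|---|---|
| Pack | (622, 275) | yaw ≈ 0.2 |
| Pocket | (461, 398.8) | yaw ≈ -0.061 |
| Lever | knob at (367, 351) | ≈ 1.58 |

Next I check the neighbours and compute the first shift.

```bash
cat >> h.py <<'E'
from scipy.spatial.transform import Rotation as Ro
def rel(pos,yaw):
    o=bot.get_obs(); Rm=Ro.from_euler("xyz",o["tcp_rot"]).as_matrix(); d=Rm.T@(np.array(pos,float)-o["tool_pos"])/10
    cy=np.arctan2(-Rm[0,2],Rm[1,2]); t=-(yaw-cy); t=(t+np.pi)%(2*np.pi)-np.pi
    print("t",round(o["time"],2),"tcp",o["tool_pos"].round(1),"rot",o["tcp_rot"].round(3),"F",o["contact_force"].round(1),"w",round(o["grip_width"],1),"q6",o["joint_positions"][5].round(2)); print("shift cm",d.round(2),"turn",round(t,3))
E
python3 - <<'E'
from h import *
for n,p in(("purpA",(213,190)),("purpB",(254,142)),("speaker",(315,243)),("blue",(290,299))): print(n,onz("top",p,50).round())
f=lambda p:(p[0]/14+238,p[1]/14+172)
a,b=onz("top",f((92,197)),60),onz("top",f((400,150)),60);print(a,b,np.arctan2(b[0]-a[0],a[1]-b[1]))
a,b=onz("top",f((150,485)),0),onz("top",f((430,435)),0);print(a,b,np.arctan2(b[0]-a[0],a[1]-b[1]))
rel((622,275,160),-1.37)
E
```

```text
purpA [624. 366.  50.]
purpB [734. 283.  50.]
speaker [517. 148.  50.]
blue [402. 197.  50.]
[632.03445477 298.75027555  60.        ] [640.84781131 252.69189202  60.        ] 0.1890663636264933
[600.54742327 291.68037453   0.        ] [610.10917654 247.4061162    0.        ] 0.21269970160236448
t 0.1 tcp [192.  488.3 240.1] rot [-1.572  0.    -0.375] F [0.3 0.9 0. ] w 91.5 q6 -0.15
shift cm [47.82  8.01 -4.1 ] turn 0.995
```

Request:
apply_moves --rows '[[[6,0,-0.5],0.12,7],[[12,0,-1],0.25,7],[[18,0,-1.5],0.38,7],[[24,0,-2],0.5,7],[[30,0,-2.5],0.62,7]]'

```text
time: 0.72
tool_pos: [463.5, 354.0, 239.8]
tcp_rot: [-1.573, -0.0, -0.999]
contact_force: [0.0, 0.2, 0.1]
grip_width: 69.8
```

```bash
python3 -c "
from h import *
rel((621.5,274.5,150),-1.37)"
```

```text
t 0.72 tcp [463.5 354.  239.8] rot [-1.573 -0.    -0.999] F [0.  0.2 0.1] w 69.8 q6 -0.05
shift cm [15.24  8.97  9.  ] turn 0.371
```

Request:
apply_moves --rows '[[[4,1.5,2.3],0.1,7],[[8,3.5,4.6],0.2,7],[[12,6,7],0.3,7],[[15.2,8.9,9],0.37,7],[[15.2,8.9,9],0.37,7]]'

```text
time: 1.35
tool_pos: [621.6, 272.3, 146.3]
tcp_rot: [-1.579, -0.002, -1.372]
contact_force: [-0.7, 0.1, 0.8]
grip_width: 70.2
```

```bash
python3 -c "
from h import *
rel((621.5,274.5,50),-1.37)
for n in('top','scene'):
    im=vision.capture(n)[:,:,::-1]; im=im[140:240,200:310] if n=='top' else im[150:270,240:360]
    cv2.imwrite(f'pics/{n}1.png',cv2.resize(im,None,fx=4,fy=4,interpolation=2))"
```

```text
t 1.35 tcp [621.6 272.3 146.3] rot [-1.579 -0.002 -1.372] F [-0.7  0.1  0.8] w 70.2 q6 0.1
shift cm [-0.24  9.63  0.11] turn -0.002
```

View pics/scene1.png

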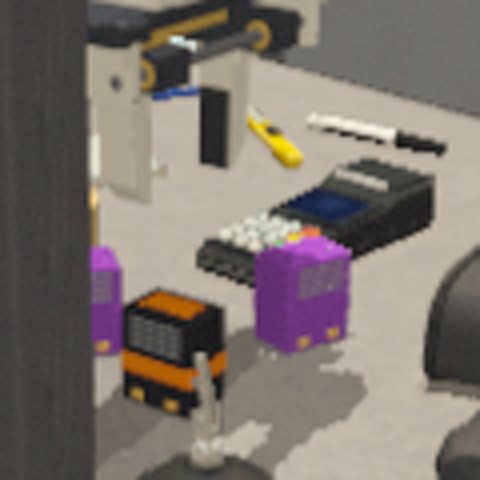

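The jaws (about (130,100) to (220,110) in the crop) stand over the orange pack at (175,350). Nothing lies in the way of going down.

Request:
apply_moves --rows '[[[-0.2,3,0.1],0,7],[[-0.2,6,0.1],0,7],[[-0.2,8.5,0.1],0,7],[[-0.2,9.5,0.1],0,7],[[-0.2,9.5,0.1],0,7]]'

```text
time: 2.08
tool_pos: [620.8, 277.5, 55.8]
tcp_rot: [-1.574, -0.001, -1.367]
contact_force: [0.4, -0.0, 1.1]
grip_width: 69.9
```

```bash
python3 -c "
from h import *
rel((621.5,274.5,50),-1.37)
im=vision.capture('scene')[:,:,::-1]; im=im[150:270,240:360]
cv2.imwrite(f'pics/scene2.png',cv2.resize(im,None,fx=4,fy=4,interpolation=2))"
```

```text
t 2.08 tcp [620.8 277.5  55.8] rot [-1.574e+00 -1.000e-03 -1.367e+00] F [ 0.4 -0.   1.1] w 69.9 q6 0.1
shift cm [0.31 0.58 0.01] turn 0.003
```

View pics/scene2.png

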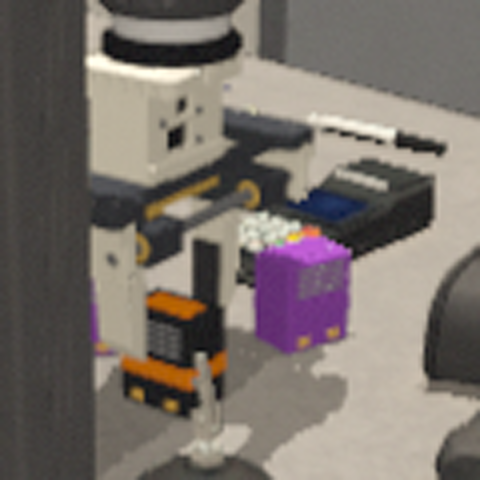

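Request:
apply_moves --rows '[[[0.3,0.5,0],0,7],[[0.3,0.5,0],0,7]]'

```text
time: 2.38
tool_pos: [622.2, 274.4, 52.0]
tcp_rot: [-1.571, -0.001, -1.368]
contact_force: [0.3, 0.4, 0.6]
grip_width: 70.0
```

```bash
python3 -c "
from h import *
for i in range(3):
  rel((621.5,274.5,50),-1.37)
  vision.capture('top')"
```

```text
t 2.38 tcp [622.2 274.4  52. ] rot [-1.571e+00 -1.000e-03 -1.368e+00] F [0.3 0.4 0.6] w 70.0 q6 0.1
shift cm [-0.02  0.2  -0.07] turn 0.002
t 2.42 tcp [622.2 274.4  52. ] rot [-1.572e+00 -1.000e-03 -1.368e+00] F [ 0.1  0.2 -0.7] w 69.8 q6 0.1
shift cm [-0.02  0.2  -0.07] turn 0.002
t 2.48 tcp [622.2 274.5  51.9] rot [-1.572 -0.    -1.368] F [ 0.1 -0.1  0.3] w 70.1 q6 0.1
shift cm [-0.01  0.19 -0.07] turn 0.002
```

Request:
apply_moves --rows '[[[0,0.2,-0.05],0,7],[[0,0.2,-0.05],0,2.5],[[0,0.2,-0.05],0,2.5],[[0,0.2,-0.05],0,2.5],[[0,0.2,-0.05],0,2.5]]'

```text
time: 3.15
tool_pos: [621.7, 274.4, 49.8]
tcp_rot: [-1.572, -0.001, -1.368]
contact_force: [0.1, 0.5, 0.1]
grip_width: 36.1
```

Request:
apply_moves --rows '[[[0,0,0],0,2.5],[[0,0,0],0,2.5],[[0,0,0],0,2.5]]'

```text
time: 3.52
tool_pos: [621.7, 274.5, 49.8]
tcp_rot: [-1.572, -0.0, -1.368]
contact_force: [0.1, -0.4, -1.0]
grip_width: 36.0
```

```bash
python3 -c "
from h import *
rel((621.5,274.5,50),-1.37)
im=vision.capture('scene')[:,:,::-1]; im=im[150:270,240:360]
cv2.imwrite(f'pics/scene3.png',cv2.resize(im,None,fx=4,fy=4,interpolation=2))"
```

```text
t 3.52 tcp [621.7 274.5  49.8] rot [-1.572 -0.    -1.368] F [ 0.1 -0.4 -1. ] w 36.0 q6 0.1
shift cm [-0.01 -0.02 -0.02] turn 0.002
```

View pics/scene3.png

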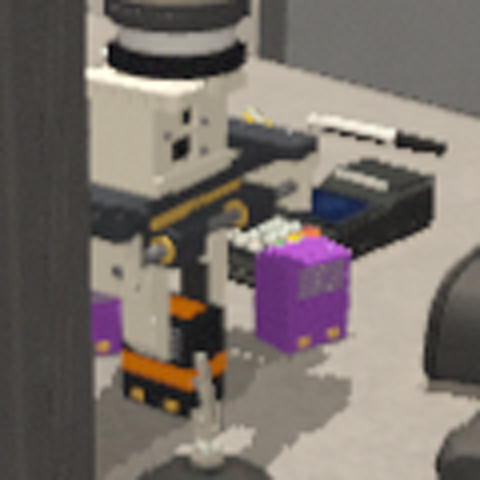

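The pack is held between the pads, with an opening of 36.0 mm. I lift.

Request:
apply_moves --rows '[[[0,-2,0],0,2.5],[[0,-5,0],0,2.5],[[0,-9,0],0,2.5],[[0,-13,0],0,2.5],[[0,-13,0],0,2.5]]'

```text
time: 4.2
tool_pos: [623.5, 275.1, 183.8]
tcp_rot: [-1.564, 0.0, -1.368]
contact_force: [-0.1, -0.3, -1.2]
grip_width: 35.7
```

```bash
python3 -c "
from h import *
rel((461,398.8,180),-1.632)
vision.capture('top')"
```

```text
t 4.2 tcp [623.5 275.1 183.8] rot [-1.564  0.    -1.368] F [-0.1 -0.3 -1.2] w 35.7 q6 0.1
shift cm [-15.39   0.3  -13.42] turn 0.264
```

Request:
apply_moves --rows '[[[-4,0,-3.5],0.07,2.5],[[-8,0,-7],0.14,2.5],[[-12,0,-10.5],0.21,2.5],[[-15.4,0.3,-13.4],0.26,2.5],[[-15.4,0.3,-13.4],0.26,2.5]]'

```text
time: 4.88
tool_pos: [456.4, 399.9, 175.7]
tcp_rot: [-1.573, -0.002, -1.624]
contact_force: [0.3, -1.1, -1.6]
grip_width: 35.9
```

Request:
apply_moves --rows '[[[0,0,0],0,2.5],[[0,0,0],0,2.5]]'

```text
time: 5.12
tool_pos: [456.8, 399.0, 174.7]
tcp_rot: [-1.574, -0.003, -1.625]
contact_force: [-0.4, 0.3, -1.6]
grip_width: 35.3
```

```bash
python3 -c "
from h import *
rel((461,398.8,100),-1.632)
for n in('top','scene'):
    im=vision.capture(n)[:,:,::-1]; im=im[210:330,140:270] if n=='top' else im[150:290,120:250]
    cv2.imwrite(f'pics/{n}4.png',cv2.resize(im,None,fx=4,fy=4,interpolation=2))
rel((461,398.8,100),-1.632)"
```

```text
t 5.12 tcp [456.8 399.  174.7] rot [-1.574 -0.003 -1.625] F [-0.4  0.3 -1.6] w 35.3 q6 0.65
shift cm [-0.02  7.47  0.45] turn 0.007
t 5.22 tcp [457.1 399.1 175.2] rot [-1.573 -0.002 -1.625] F [-0.   0.3 -1.4] w 36.1 q6 0.65
shift cm [-0.01  7.52  0.41] turn 0.007
```

View pics/scene4.png

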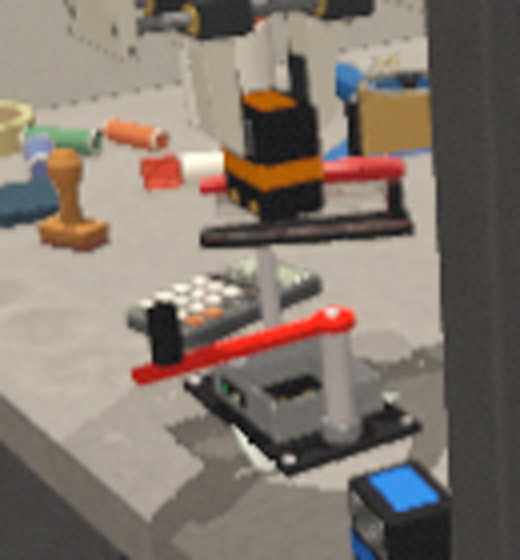

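View pics/top4.png

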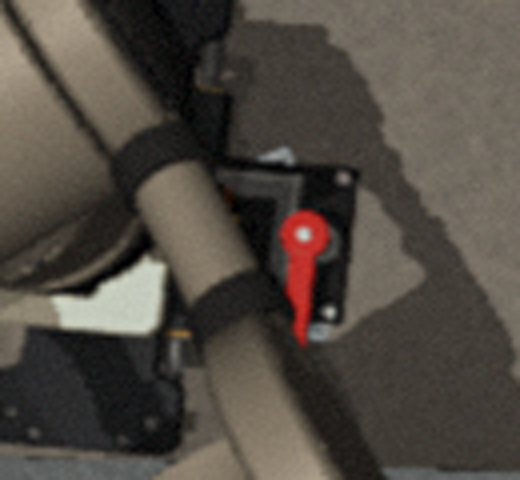

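The scene view shows the pack hanging upright over the dock, and the lever is well clear at the pivot (340,320) and knob (163,330). I lower to just above the rim.

Request:
apply_moves --rows '[[[0,3,0.4],0,2.5],[[0,6,0.4],0,2.5],[[0,8.5,0.4],0,2.5],[[0,8.5,0.4],0,2.5],[[0,8.5,0.4],0,2.5]]'

```text
time: 5.85
tool_pos: [461.8, 398.8, 91.3]
tcp_rot: [-1.572, -0.001, -1.626]
contact_force: [0.1, 0.3, -1.2]
grip_width: 35.9
```

```bash
python3 -c "
from h import *
for n in('top','scene'):
    im=vision.capture(n)[:,:,::-1]; im=im[210:330,140:270] if n=='top' else im[190:290,140:250]
    cv2.imwrite(f'pics/{n}5.png',cv2.resize(im,None,fx=5,fy=5,interpolation=2))
rel((461,398.8,55.8),-1.632)"
```

```text
t 5.95 tcp [461.8 399.1  91.7] rot [-1.571e+00 -1.000e-03 -1.625e+00] F [-0.1  0.6 -1. ] w 35.9 q6 0.64
shift cm [ 0.03  3.59 -0.08] turn 0.007
```

View pics/scene5.png

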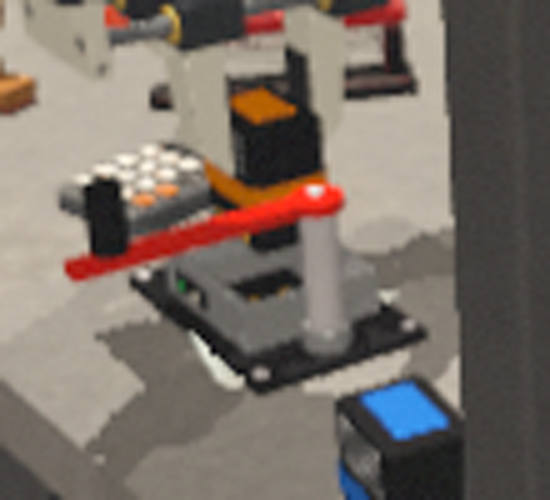

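```bash
python3 -c "
from h import *
c,s_=np.cos(-.055),np.sin(-.055)
P=[(461.8+c*a-s_*b,399+s_*a+c*b,z) for z in(101.9,41.9) for a,b in((-18,-25),(18,-25),(18,25),(-18,25))]
print(((proj('scene',P)-[140,190])*5+2).round())"
```

```text
[[249. 130.]
 [324. 111.]
 [271.  79.]
 [197.  97.]
 [261. 257.]
 [334. 235.]
 [281. 199.]
 [210. 219.]]
```

Request:
apply_moves --rows '[[[0,1,-0.1],0,2.5],[[0,1.6,-0.1],0,2.5],[[0,2,-0.1],0,2.5]]'

```text
time: 6.32
tool_pos: [460.6, 399.0, 71.1]
tcp_rot: [-1.572, -0.001, -1.625]
contact_force: [0.7, -0.3, -2.3]
grip_width: 35.8
```

The predicted pack corners match the picture to about 1 px, and the force is nil at 15 mm above home. I keep lowering.

Request:
apply_moves --rows '[[[0,0.6,0],0,2.5],[[0,1.1,0],0,2.5],[[0,1.1,0],0,2.5]]'

```text
time: 6.7
tool_pos: [460.2, 398.8, 59.5]
tcp_rot: [-1.573, -0.002, -1.625]
contact_force: [-0.4, -0.8, -1.8]
grip_width: 35.9
```

```bash
python3 -c "
from h import *
rel((461,398.8,55.8),-1.632)"
```

```text
t 6.7 tcp [460.2 398.8  59.5] rot [-1.573 -0.002 -1.625] F [-0.4 -0.8 -1.8] w 35.9 q6 0.64
shift cm [-0.01  0.37  0.08] turn 0.007
```

Request:
apply_moves --rows '[[[0,0.2,0.05],0,2.5],[[0,0.4,0.05],0,2.5],[[0,0.4,0.05],0,2.5]]'

```text
time: 7.08
tool_pos: [460.9, 398.8, 55.8]
tcp_rot: [-1.572, -0.002, -1.625]
contact_force: [0.3, -1.5, 0.2]
grip_width: 35.4
```

Request:
apply_moves --rows '[[[0,0.1,0],0,2.5],[[0,0.1,0],0,2.5]]'

```text
time: 7.32
tool_pos: [460.9, 398.8, 55.8]
tcp_rot: [-1.572, -0.001, -1.625]
contact_force: [-1.7, -2.2, 7.3]
grip_width: 36.2
```

The height is exactly at home (TCP z 55.8) and the floor pushes back with 7 N. I release and rise.

Request:
apply_moves --rows '[[[0,0,0],0,6],[[0,0,0],0,6],[[0,0,0],0,6]]'

```text
time: 7.7
tool_pos: [460.9, 398.8, 55.6]
tcp_rot: [-1.572, -0.002, -1.625]
contact_force: [-0.2, 0.2, -0.2]
grip_width: 58.8
```

Request:
apply_moves --rows '[[[0,-2,0],0,6],[[0,-5,0],0,6],[[0,-9,0],0,6],[[0,-12,0],0,6],[[0,-12,0],0,6]]'

```text
time: 8.32
tool_pos: [462.2, 399.8, 178.1]
tcp_rot: [-1.568, 0.002, -1.625]
contact_force: [0.9, -1.1, -0.2]
grip_width: 60.1
```

```bash
python3 -c "
from h import *
for n in('top','scene'):
    im=vision.capture(n)[:,:,::-1]; im=im[210:330,140:270] if n=='top' else im[190:290,140:250]
    cv2.imwrite(f'pics/{n}6.png',cv2.resize(im,None,fx=5,fy=5,interpolation=2))
rel((367,351,180),-0.04)"
```

```text
t 8.43 tcp [460.8 398.8 174.9] rot [-1.573 -0.002 -1.625] F [-0.3  0.7 -0.4] w 60.1 q6 0.64
shift cm [ 5.28 -0.48 -9.1 ] turn -1.585
```

View pics/scene6.png

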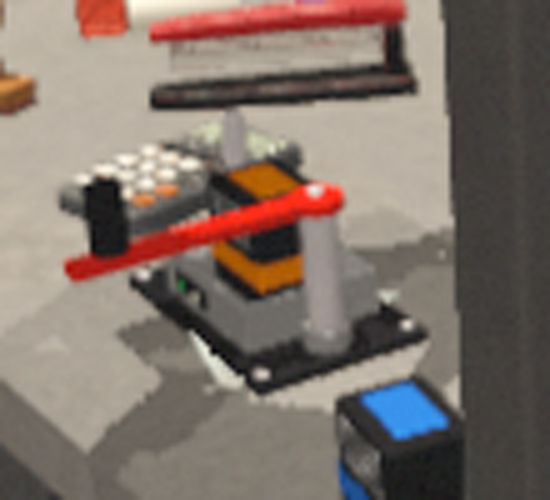

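View pics/top6.png

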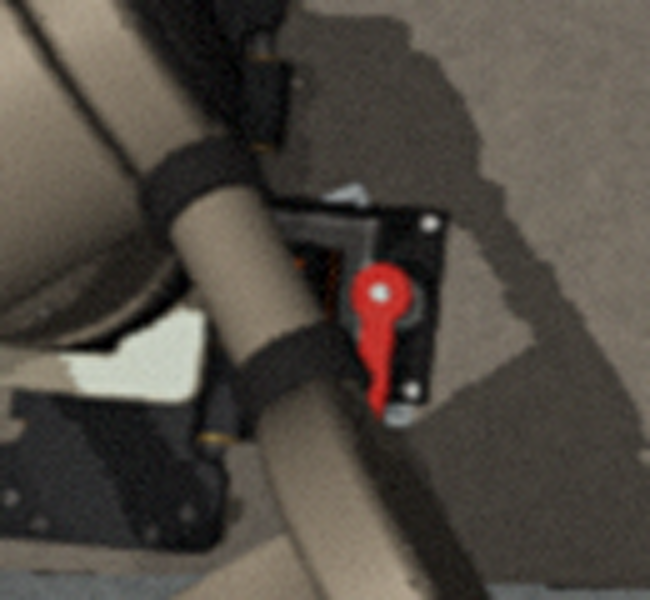

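The pack sits down in the pocket with its band just above the rim, upright (scene crop around (260,230)). The lever is unmoved. Next I go over the knob with the jaws turned to straddle it.

Request:
apply_moves --rows '[[[1,0,-1.5],-0.17,4],[[2,0,-3],-0.34,4],[[3,0,-4.5],-0.51,4],[[4,0,-6.5],-0.68,4],[[5.3,-0.5,-9.1],-0.85,4]]'

```text
time: 9.05
tool_pos: [365.7, 349.9, 178.1]
tcp_rot: [-1.577, 0.001, -0.77]
contact_force: [0.8, -0.3, 0.8]
grip_width: 40.1
```

Request:
apply_moves --rows '[[[0,0,0],-0.17,4],[[0,0,0],-0.34,4],[[0,0,0],-0.51,4],[[0,0,0],-0.68,4],[[0,0,0],-0.74,4]]'

```text
time: 9.68
tool_pos: [364.9, 349.3, 176.3]
tcp_rot: [-1.577, 0.008, -0.027]
contact_force: [-0.3, 0.0, -0.5]
grip_width: 40.1
```

```bash
python3 -c "
from h import *
im=vision.capture('scene')[:,:,::-1][150:290,100:250]
cv2.imwrite('pics/scene7.png',cv2.resize(im,None,fx=4,fy=4,interpolation=2))
print(((proj('scene',[(367,351,108),(367,351,78)])-[100,150])*4).round())
rel((367,351,102),-0.047)"
```

```text
[[245. 303.]
 [252. 358.]]
t 9.72 tcp [364.9 349.3 176.4] rot [-1.577  0.008 -0.026] F [ 1.   0.1 -0.3] w 39.8 q6 -0.93
shift cm [0.26 7.43 0.22] turn 0.021
```

View pics/scene7.png

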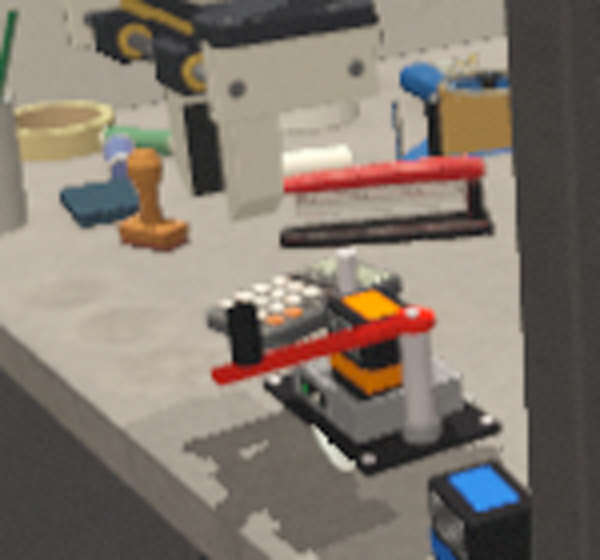

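The knob (243,305 to 247,360 in the crop) matches the prediction (245,303 to 252,358). I lower the jaws around it.

Request:
apply_moves --rows '[[[0.2,1.5,0.2],0.02,4],[[0.2,3,0.2],0.02,4],[[0.2,4.3,0.2],0.02,4],[[0.2,4.3,0.2],0.02,4]]'

```text
time: 10.22
tool_pos: [365.9, 350.4, 131.8]
tcp_rot: [-1.579, 0.01, -0.046]
contact_force: [0.3, -0.3, -0.2]
grip_width: 40.4
```

```bash
python3 -c "
from h import *
rel((367,351,102),-0.047)"
```

```text
t 10.22 tcp [365.9 350.4 131.8] rot [-1.579  0.01  -0.046] F [ 0.3 -0.3 -0.2] w 40.4 q6 -0.91
shift cm [0.14 2.97 0.09] turn 0.001
```

Request:
apply_moves --rows '[[[0.15,1,0.1],0,4],[[0.15,2,0.1],0,4],[[0.15,2.9,0.1],0,4],[[0.15,2.9,0.1],0,4]]'

```text
time: 10.72
tool_pos: [366.7, 350.8, 102.0]
tcp_rot: [-1.58, 0.012, -0.046]
contact_force: [-1.0, -0.9, 0.3]
grip_width: 39.8
```

```bash
cat >> h.py <<'E'
PV=np.array([457.4,346.8])
def arc(ths,z=101,r=92.5):
    o=bot.get_obs(); Rm=Ro.from_euler("xyz",o["tcp_rot"]).as_matrix(); cy=np.arctan2(-Rm[0,2],Rm[1,2])
    print("t",round(o["time"],2),"tcp",o["tool_pos"].round(1),"yaw",round(cy,3),"theta_tcp",np.arctan2(*(o["tool_pos"][:2]-PV)[::-1])-1.51)
    for th in ths:
        a=1.51+th; p=np.r_[PV+r*np.array([np.cos(a),np.sin(a)]),z]; d=Rm.T@(p-o["tool_pos"])/10; yaw=th-1.632
        print(th,d.round(1),round(-(yaw-cy),2))
E
python3 -c "
from h import *
im=vision.capture('scene')[:,:,::-1][170:270,120:230]
cv2.imwrite('pics/scene8.png',cv2.resize(im,None,fx=5,fy=5,interpolation=2))
arc([1.5,1.37,1.24,1.11,.98])"
```

```text
t 10.78 tcp [367.  351.  102.4] yaw -0.046 theta_tcp 1.584662509154464
1.5 [-0.2  0.1  0.8] 0.09
1.37 [0.  0.1 2. ] 0.22
1.24 [0.3 0.1 3.1] 0.35
1.11 [0.8 0.1 4.2] 0.48
0.98 [1.4 0.1 5.3] 0.61
```

View pics/scene8.png

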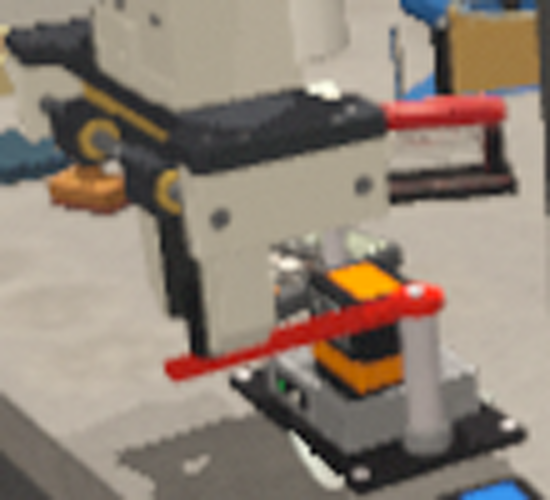

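The near finger hides the knob, so the jaws straddle it, and there is no contact force. I swing along the arc.

Request:
apply_moves --rows '[[[-0.2,0,0.8],0.09,4],[[0,0,2],0.22,4],[[0.3,0,3.1],0.35,4],[[0.8,0,4.2],0.48,4],[[1.4,0,5.3],0.61,4]]'

```text
time: 11.4
tool_pos: [383.6, 403.8, 102.3]
tcp_rot: [-1.584, 0.004, -0.66]
contact_force: [-0.4, -0.9, -0.2]
grip_width: 40.3
```

```bash
python3 -c "
from h import *
im=vision.capture('scene')[:,:,::-1][170:270,120:230]
cv2.imwrite('pics/scene9.png',cv2.resize(im,None,fx=5,fy=5,interpolation=2))
arc([.88,.76,.64,.52,.4],102)"
```

```text
t 11.45 tcp [384.6 405.  102.4] yaw -0.665 theta_tcp 0.9575389442353124
0.88 [0.1 0.  0.7] 0.09
0.76 [0.3 0.  1.8] 0.21
0.64 [0.6 0.  2.9] 0.33
0.52 [ 1.  -0.   3.9] 0.45
0.4 [ 1.5 -0.   4.9] 0.57
```

View pics/scene9.png

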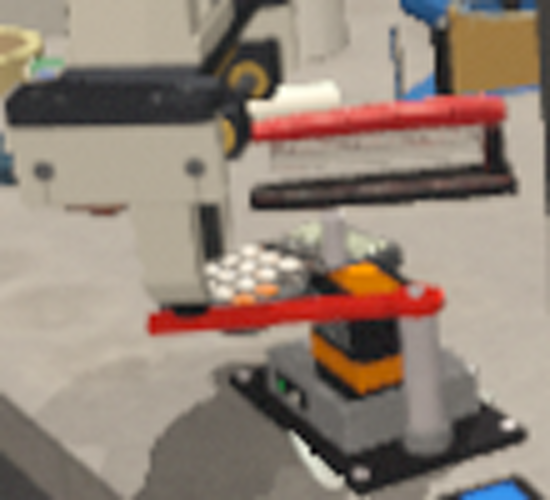

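The lever follows; its tip is now near (155,322) in the crop, and the force is small. I continue.

Request:
apply_moves --rows '[[[0.1,0,0.7],0.09,4],[[0.3,0,1.8],0.21,4],[[0.6,0,2.9],0.33,4],[[1,0,3.9],0.45,4],[[1.5,0,4.9],0.57,4]]'

```text
time: 12.08
tool_pos: [426.7, 434.3, 102.1]
tcp_rot: [-1.582, -0.003, -1.237]
contact_force: [0.5, 0.2, 0.7]
grip_width: 40.2
```

```bash
python3 -c "
from h import *
im=vision.capture('scene')[:,:,::-1][170:270,120:230]
cv2.imwrite('pics/scene10.png',cv2.resize(im,None,fx=5,fy=5,interpolation=2))
arc([.3,.2,.1,.02,-.05,-.1,-.13,-.15],102)"
```

```text
t 12.12 tcp [428.1 434.8 102.1] yaw -1.242 theta_tcp 0.3824871546671569
0.3 [0.1 0.  0.8] 0.09
0.2 [ 0.2 -0.   1.7] 0.19
0.1 [ 0.4 -0.   2.6] 0.29
0.02 [ 0.6 -0.   3.3] 0.37
-0.05 [ 0.9 -0.   3.9] 0.44
-0.1 [ 1.1 -0.   4.3] 0.49
-0.13 [ 1.2 -0.   4.5] 0.52
-0.15 [ 1.3 -0.   4.7] 0.54
```

View pics/scene10.png

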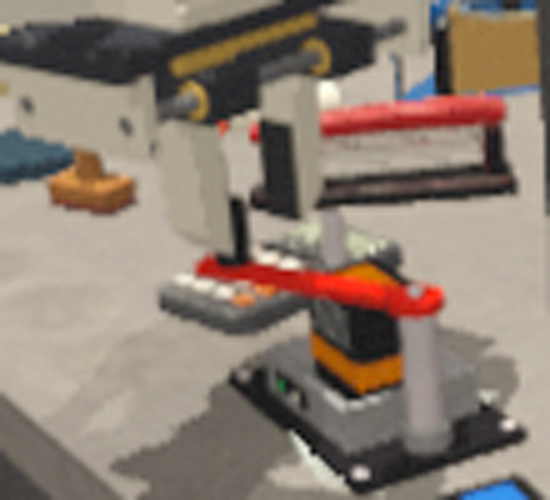

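The near finger pushes the knob at (235,235), and the lever clears the pack's top on its way to the stop post at (335,220).

Request:
apply_moves --rows '[[[0.1,0,0.8],0.09,4],[[0.2,0,1.7],0.19,4],[[0.4,0,2.6],0.29,4],[[0.6,0,3.2],0.37,4],[[0.8,0,3.7],0.42,4]]'

```text
time: 12.75
tool_pos: [465.5, 439.0, 102.0]
tcp_rot: [-1.578, -0.006, -1.66]
contact_force: [-0.8, -0.0, 0.6]
grip_width: 40.1
```

```bash
python3 -c "
from h import *
im=vision.capture('scene')[:,:,::-1][170:270,120:230]
cv2.imwrite('pics/scene11.png',cv2.resize(im,None,fx=5,fy=5,interpolation=2))
arc([-.05,-.08,-.1,-.13,-.15,-.17],102)"
```

```text
t 12.8 tcp [466.2 438.9 102. ] yaw -1.662 theta_tcp -0.03470820762478066
-0.05 [0.  0.  0.1] 0.02
-0.08 [ 0.  -0.   0.4] 0.05
-0.1 [ 0.  -0.   0.6] 0.07
-0.13 [ 0.1 -0.   0.9] 0.1
-0.15 [ 0.1 -0.   1.1] 0.12
-0.17 [ 0.1 -0.   1.2] 0.14
```

View pics/scene11.png

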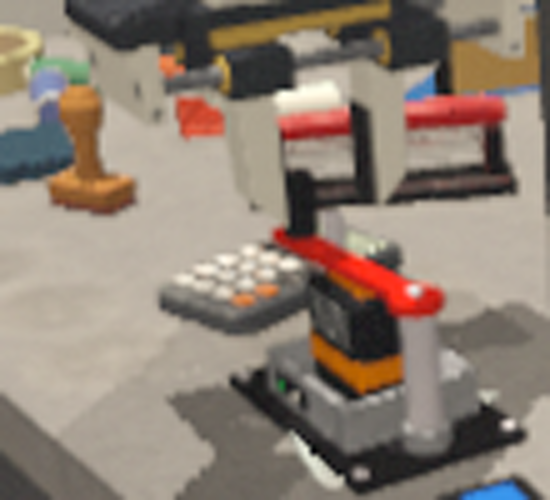

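The lever is almost at the stop post. I continue in small steps and watch the force.

Request:
apply_moves --rows '[[[0,0,0.2],0.02,4],[[0,0,0.4],0.02,4],[[0,0,0.6],0.02,4],[[0,0,0.7],0.02,4],[[0,0,0.7],0.02,4]]'

```text
time: 13.42
tool_pos: [473.3, 438.2, 101.9]
tcp_rot: [-1.578, -0.006, -1.682]
contact_force: [-0.2, 0.3, 0.2]
grip_width: 39.9
```

Request:
apply_moves --rows '[[[0,0,0.1],0,4],[[0,0,0.1],0,4]]'

```text
time: 13.68
tool_pos: [474.3, 438.1, 101.9]
tcp_rot: [-1.578, -0.006, -1.682]
contact_force: [-0.5, -0.4, 0.0]
grip_width: 39.7
```

Request:
apply_moves --rows '[[[0,0,0.1],0,4],[[0,0,0.1],0,4]]'

```text
time: 13.92
tool_pos: [474.8, 438.1, 101.9]
tcp_rot: [-1.579, -0.007, -1.682]
contact_force: [-3.9, 0.2, 0.5]
grip_width: 40.0
```

Request:
apply_moves --rows '[[[0,0,0.1],0,4],[[0,0,0.1],0,4]]'

```text
time: 14.18
tool_pos: [474.9, 438.1, 101.7]
tcp_rot: [-1.58, -0.007, -1.682]
contact_force: [-5.7, 1.8, 1.8]
grip_width: 40.1
```

Request:
apply_moves --rows '[[[0,0,0.1],0,4],[[0,0,0.1],0,4]]'

```text
time: 14.42
tool_pos: [474.9, 438.1, 101.7]
tcp_rot: [-1.582, -0.007, -1.682]
contact_force: [-6.1, 0.3, 1.9]
grip_width: 40.1
```

The knob stopped at the predicted shut place (TCP x 474.9, expected about 475.4) with 6 N against the stop. I back off to centre the jaws on the knob, then rise.

Request:
apply_moves --rows '[[[0,0,-0.6],0,4],[[0,0,-1.1],0,4],[[0,0,-1.1],0,4]]'

```text
time: 14.8
tool_pos: [463.8, 439.4, 102.0]
tcp_rot: [-1.582, -0.007, -1.681]
contact_force: [0.4, -0.3, -0.1]
grip_width: 40.3
```

Request:
apply_moves --rows '[[[0,-2,0],0,4],[[0,-5,0],0,4],[[0,-9,0],0,4],[[0,-13,0],0,4],[[0,-13,0],0,4]]'

```text
time: 15.42
tool_pos: [466.9, 441.1, 236.0]
tcp_rot: [-1.576, -0.002, -1.681]
contact_force: [-0.3, -0.3, -1.4]
grip_width: 40.3
```

Request:
apply_moves --rows '[[[-4,0,-3],0,4],[[-8,0,-6],0,4],[[-12,0,-9],0,4],[[-16,0,-12],0,4],[[-16,0,-12],0,4]]'

```text
time: 16.05
tool_pos: [362.4, 615.7, 234.1]
tcp_rot: [-1.577, -0.004, -1.677]
contact_force: [0.2, -0.8, -0.2]
grip_width: 39.9
```

```bash
python3 -c "
from h import *
for n in('top','scene'):
    im=vision.capture(n)[:,:,::-1]; cv2.imwrite(f'pics/{n}12full.png',im); im=im[210:330,140:270] if n=='top' else im[170:270,120:230]
    cv2.imwrite(f'pics/{n}12.png',cv2.resize(im,None,fx=5,fy=5,interpolation=2))
rel((461,398.8,200),-1.6)"
```

```text
t 16.15 tcp [365.1 613.1 234.8] rot [-1.576 -0.004 -1.68 ] F [ 0.3 -1.2  0.5] w 40.0 q6 1.03
shift cm [20.24  3.5  11.9 ] turn -0.08
```

View pics/scene12.png

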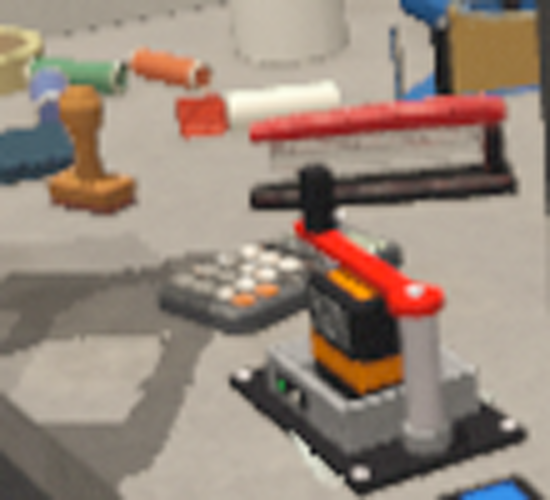

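View pics/top12full.png

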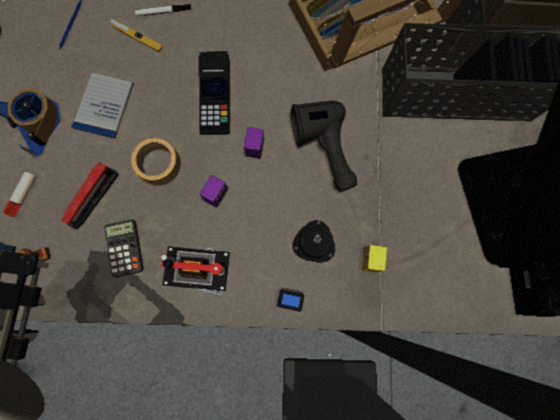

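The arm is clear and the lever lies over the pack at (193,267). I measure the shut angle and the pack's position.

```bash
python3 -c "
from h import *
im=cv2.imread('pics/top12full.png'); b=cv2.resize(im[235:300,155:240],None,fx=8,fy=8,interpolation=2);cv2.imwrite('pics/top12z.png',b)
c,s=np.cos(-.061),np.sin(-.061)
w=lambda x,y,z:(461+c*x-s*y,398.8+s*x+c*y,6+z)
P=[w(0,40,102),w(0,-52,78),w(0,40,72)]+[w(a,b_,60)for a in(-18,18)for b_ in(-25,25)]+[w(12,54,72)]
print(((proj('top',P)-[155,235]+.5)*8).round()); print(((proj('scene',P)-[120,170]+.5)*5).round())
print(bot.get_obs()['dq'].round(3))"
```

```text
[[ 94. 225.]
 [488. 267.]
 [122. 235.]
 [382. 334.]
 [183. 316.]
 [399. 191.]
 [202. 172.]
 [ 73. 181.]]
[[318. 167.]
 [419. 279.]
 [324. 228.]
 [355. 308.]
 [304. 272.]
 [429. 287.]
 [377. 253.]
 [334. 213.]]
[-0.031 -0.018  0.008 -0.001  0.002 -0.001]
```

View pics/top12z.png

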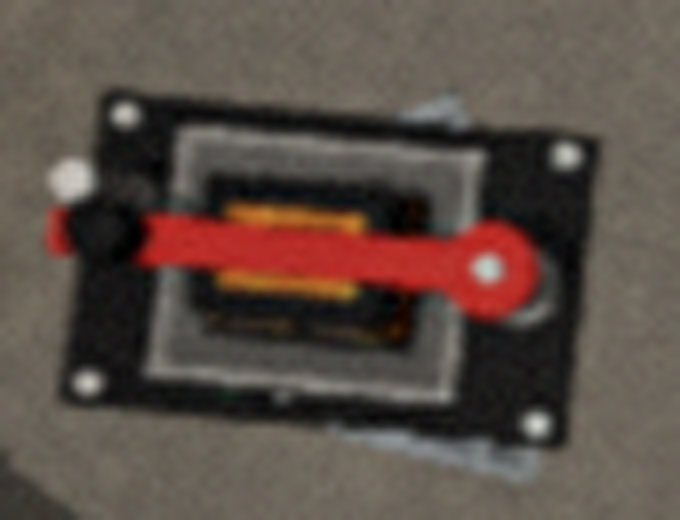

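The knob is at (105,232), between the predictions for its top (94,225) and base (122,235) when shut. The lever edge meets the stop post at (72,180), and the pack top lies where a seated pack should be. I settle and hand in.

Request:
apply_moves --rows '[[[0,0,0],0,4],[[0,0,0],0,4],[[0,0,0],0,4],[[0,0,0],0,4]]'

```text
time: 16.65
tool_pos: [365.4, 612.8, 235.0]
tcp_rot: [-1.576, -0.004, -1.681]
contact_force: [0.1, 0.7, 0.7]
grip_width: 40.3
```

```bash
python3 -c "
from h import *
o=bot.get_obs();print(o['time'],o['contact_force'])
print(order.close_job())"
```

```text
16.65 [0.12983455 0.6885028  0.68093164]
the job is handed in; nothing more can be done
None
```

The orange-banded pack is upright in the dock's pocket, the red lever is shut over it against its stop, and the job was handed in at 16.65 s.

- **Pack:** it came to rest at the expected home height (tool at z 55.8 mm), and the floor pushed back with about 7 N. In the last pictures its top lies where a seated pack's should.
- **Lever:** I swung it shut by the knob. It stopped where the shut position was predicted (tool x 474.9 mm against about 475.4), with about 6 N against the stop. The last top view shows the lever edge touching the stop post.
- **Arm:** it ended clear of everything, with no contact force beyond sensor noise (under 1 N), and it stayed well away from the tall post.

No check failed. The only disagreements were about 2 mm between the two camera views and a few mm of settling lag right after fast moves.

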